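# Close the balance's draught shield and tare

## Task

The empty weighing bottle stands on the pan of the laboratory balance and the glass top pane of its draught shield has been left partly open. With the fingertips push the pane fully shut (it has a finger catch for this), then gently press the tare key (the one long bar key, at the right of the keypad) all the way down and take the hand away. Pick nothing up, and leave the other keys, the weighing bottle and the glassware round the balance alone.

Things in the scene. Friction and masses are not known exactly. Their poses are not given: they have to be found in the camera images.
- balance: White balance, firm on the bench, 200 (its y) x 300 mm (its x). Origin on the bench under its centre; +x to its rear, away from the operator, +y to its left, z up. Front panel, x -150 to -45 mm, slopes up rearward from 34 to 58 mm high, with display and a row of 4 keys. Behind it a square glass draught shield, x -37 to 142, y -95 to 95, rails 150 mm high; in it the round pan, 72 mm high.
- pane (a joint): How far the shield's glass top pane is open, in m: 0 fully shut, 0.09 fully open. It slides level along the balance's x axis, to the rear (+x) to open, to the front (-x) to shut, against a stop. It needs about 1 N and stays where it is left.
- pane_catch (a point): Moves with the pane: middle of the upright rear face of its grey finger catch, 9 mm above the pane's glass top (146 mm above the bench). The catch is a wedge 124 mm wide (y), 18 mm high: rear face (+x) upright, to push the pane shut (to -x); front sloping down over 50 mm. Behind it is only flat glass. Axes as the balance's.
- tare_key (a joint): Sprung: 0 at rest, 0.004 m fully down, springs back when let go; starts to give at about 1.2 N and is fully down at about 4 N, moving square to the sloping panel. The tare key, in m.
- tare_key_top (a point): Middle of the top of the tare key: the only long bar key, 46 mm along the balance's y by 20 mm, 7 mm proud of the panel, right-hand end of the row (y -66 mm of the balance). The shield's front glass begins 80 mm behind it. z axis square to the sloping panel.
- power_key (a joint): Sprung: 0 at rest, 0.004 m fully down, springs back when let go; starts to give at about 1.2 N and is fully down at about 4 N, moving square to the sloping panel. The round key, 16 mm wide, at the left-hand end of the row (y +78 mm of the balance). To be left alone.
- unit_key (a joint): Sprung: 0 at rest, 0.004 m fully down, springs back when let go; starts to give at about 1.2 N and is fully down at about 4 N, moving square to the sloping panel. A 15 mm square key, second from the left (y +35 mm of the balance). To be left alone.
- mode_key (a joint): Sprung: 0 at rest, 0.004 m fully down, springs back when let go; starts to give at about 1.2 N and is fully down at about 4 N, moving square to the sloping panel. A 15 mm square key, third from the left (y -6 mm of the balance), next to the tare key. To be left alone.
- weighing_bottle: Glass weighing bottle with knobbed stopper, 39 mm wide, 52 mm high, standing loose on the pan. Origin at the centre of its underside. To be left alone.
- reagent_bottle: Amber glass bottle with white screw cap, 70 mm wide, 138 mm high, beside the balance. Origin at the centre of its underside. To be left alone.
- flask: Stoppered clear volumetric flask with a long neck, 64 mm wide, 148 mm high, beside the balance. Origin at the centre of its underside. To be left alone.
- beaker: Small open glass beaker, 50 mm wide, 60 mm high, beside the balance. Origin at the centre of its underside. To be left alone.

How it is judged (in metres and radians):
On the way, in this order (a step that is already met when the one before it is completed fails the run):
1. the top pane is pushed fully shut (value of joint pane below 0.003 m), for 0.2 s.
2. the tare key is pressed down (value of joint tare_key above 0.003 m and value of joint pane below 0.004 m), for 0.05 s.
At the end, for the whole second after the job is handed in: Pane within 4 mm of shut; the tare key was pressed at least 3 of its 4 mm after that; all four keys up (within 1 mm); weighing bottle at rest within 5 mm, other glassware within 10 mm of where they stood, upright (value of joint pane below 0.004 m and value of joint each of tare_key, power_key, unit_key, mode_key below 0.001 m and distance of weighing_bottle from where it was at the start of the episode below 0.005 m and angle between each of weighing_bottle, reagent_bottle, flask, beaker's own z axis and vertical below 0.1 rad and linear speed of each of weighing_bottle, reagent_bottle, flask, beaker below 0.02 m/s and distance of each of reagent_bottle, flask, beaker from where it was at the start of the episode below 0.01 m); the robot touches nothing.
It fails at once if the tare key is pressed while the pane is still open (value of joint tare_key above 0.0015 m and value of joint pane above 0.006 m).
It fails at once if another key is pressed (more than 1.5 mm) (value of joint any of power_key, unit_key, mode_key above 0.0015 m).
It fails at once if the weighing bottle is touched, shifted, lifted or tipped (distance of weighing_bottle from where it was at the start of the episode above 0.005 m or contact force between any of the arm, the fingers and weighing_bottle above 0.5 N).
It fails at once if glassware beside the balance is shifted (more than 10 mm), lifted or tipped (distance of any of reagent_bottle, flask, beaker from where it was at the start of the episode above 0.01 m).
It fails at once if the balance is pushed or pressed roughly (more than 30 N) (contact force between any of the fingers, the arm and balance above 30 N).
It also fails if it takes over 40 s, if anything falls off the work surface, if the arm or the gripper's body presses on something with over 40 N, if the wrist force passes 120 N, or if a joint passes its speed limit or range.

## Robot

A 6-joint arm with a two-finger parallel gripper is mounted at the origin on the work surface. World frame = base frame: x ahead of the robot, y to its left, z up, the work surface at z = 0. Lengths are in m, angles in degrees, forces in N, time in s.
With the tool pointing down it reaches from about 0.4 to 0.825 m from the base axis. Payload 7 kg.
Tool frame: the origin (TCP) lies on the mounting face of the last link; the fingertips stand 178 mm ahead of it and the grasp point (between the pads) lies 159 mm ahead of it (ctrl.tip_extent is the distance from the TCP to the fingertips, in m); z points along the fingers, y is the direction in which the jaws open and shut (so a half turn about z gives the same grasp; the last joint's range is limited). The gripper opens to 88 mm and grips with 3 to 60 N. Pads are 19 mm wide; open, the fingers measure 130 mm over their backs; the gripper's body (78 mm by 193 mm) begins 47 mm behind the grasp point.
Start: joints at [86.58, 20.546, 0.682, 0, -70.136, -16.507], TCP at [0.23, 0.635, 0.405] pointing down, gripper open.
Joint ranges: [-176.03, 176.03], [-82.01, 121.73], [-58.28, 71.71], [-173.87, 95.51], [-174.79, -0.11], [-173.66, 173.66]. Speed limits (degrees/s): [136.94, 136.94, 172.46, 180, 180, 180].

## Interface

Orientations are given as [roll, pitch, yaw] about the fixed x, y, z axes, in that order (R = Rz(yaw) Ry(pitch) Rx(roll)).
In Python, from plant import ctrl gives the robot as it stands. The module is installed in compiled form; this text tells all that it offers.
- The arm moves only by the tool carry_out, never from a script. Its argument "moves" is text: rows parted by semicolons, each of 7 numbers parted by spaces: the finger opening in m, from 0 to 0.0876, then the shift along the tool's x, y, z in m, then the turn, a rotation vector about the tool's x, y, z in rad. A call has 1 to 20 rows; each row is the pose to reach, as a shift and turn from the pose commanded when the call began, along the tool's axes at that moment; what a row does not reach only later rows make up. A row lasts 1/10 s, in which the tool goes at most 50 mm and 8.59 degrees, less where a joint would pass 70% of its speed; a pose out of reach is approached as far as the arm can. A call with a gripper value outside its range is refused whole. The fingers move at their own pace and stop on an object; the grip force is fixed at half the most. Time passes only in rows, so rows that repeat a pose let the fingers close. It gives the time, the measured TCP pose, the force and the opening at its end, in the units of the state.
- ctrl.get_obs(): the state, without advancing time (a new reading comes with each control period).
- ctrl.snapshot(name): name is "scene" or "top"; returns a dict with "image" (384x512x3 uint8, red, green, blue), "K" (3x3 intrinsics, pixels), "R" (3x3) and "t" (3): a world point X has camera coordinates R X + t. Camera axes: x right, y down, z forward; pixel columns grow to the right and rows downward; lengths in m; the calibration is good to about 2 mm. A picture is of the moment at which its call begins. There is no depth.
- ctrl.close_job(): hands the job in, once; it reports no verdict.
Trained networks look in a picture, given as the dict that the camera call returned (one of the last four; its "shot" number tells which), for a name from the list of things; names that differ only in an ending like _2 or _b are one class to them, and where a whole thing is asked for, a point or a joint stands for the part that bears it (a point fixed in the world has none). Each returns a list of dicts, best first, with "confidence" (0 to 1); they miss things now and then, are a little off and sometimes report something else, mostly with a low value. They report only what shows in the picture. A call takes as long as a camera call.
- ctrl.recognise(picture, label): "extent" ([left, top, right, bottom] in pixels, round what is visible of it).
- ctrl.trace(picture, label): "region" (384x512 bool, what is visible of it) and "extent" ([left, top, right, bottom] in pixels, round what is visible of it).
- ctrl.mark_of(picture, label): "at" ([row, column] in pixels: a listed point, or the origin of a listed thing).
The state is a dict: "clock": time; "joint_pos": joint angles; "qvel": joint speeds; "tau": joint torques, N m; "tool_pos": TCP position; "orientation": TCP orientation; "force": force on the tool from outside, world axes, zero at the start; "moment": the same for the moment, N m; "opening": finger opening in m.
Only numpy, scipy, OpenCV 4.12 (cv2) and the standard library are available. Lean on these libraries where they do the work, as an engineer would, in place of code of your own. Each camera call takes 0.05 s, during which the arm holds its last target.

## Working session

There is one attempt and no reset: what is moved stays moved. The work goes in short steps, Python scripts to look and compute and a tool call to move; the robot and the scene stay as the last step left them, time stands still between calls to the robot, and variables do not carry over. Pictures are saved under pics/ and viewed, and the job is handed in when it is done.

Besides the shell and the picture viewer there is one more tool, called after ">>>" as a command line: name --argument value ..., lists and objects as JSON in quotes. carry_out: Moves the arm, as the interface text tells. Its arguments: {"type":"object","properties":{"moves":{"type":"string"}},"required":["moves"]}

```bash
mkdir -p pics; cat > h.py <<'E'
import numpy as np, cv2
from plant import ctrl
def save(p,n,s=1.5):
    im=cv2.cvtColor(p['image'],cv2.COLOR_RGB2BGR); cv2.imwrite(f'pics/{n}.png',cv2.resize(im,None,fx=s,fy=s,interpolation=cv2.INTER_CUBIC))
def ray(p,u,v):
    d=p['R'].T@np.linalg.inv(p['K'])@np.array([u,v,1.]); c=-p['R'].T@p['t']; return c,d
def atz(p,u,v,z):
    c,d=ray(p,u,v); return c+d*(z-c[2])/d[2]
def proj(p,X):
    x=p['K']@(p['R']@np.asarray(X)+p['t']); return x[:2]/x[2]
E
python3 - <<'E'
from h import *
o=ctrl.get_obs(); print(o)
for n in ['scene','top']:
    p=ctrl.snapshot(n); save(p,n+'0'); print(n,'cam',-p['R'].T@p['t'])
    for l,z in [('balance',0),('pane_catch',.155),('tare_key_top',.055),('power_key',.05),('unit_key',.05),('mode_key',.05),('weighing_bottle',.072),('reagent_bottle',0),('flask',0),('beaker',0)]:
        r=ctrl.mark_of(p,l)[:2]
        for k in r: print(l,np.round(k['at'],1),round(k['confidence'],2),np.round(atz(p,k['at'][1],k['at'][0],z),4))
E
```

```text
{'clock': 0.0, 'joint_pos': array([ 8.65810018e+01,  2.05910882e+01,  6.33408509e-01, -2.04237398e-02,
       -7.01352605e+01, -1.65058191e+01]), 'qvel': array([ 0.1074054 ,  0.07038585,  0.02828817,  0.09996128, -0.11616015,
       -0.00760598]), 'tau': array([-2.18263383e-03, -5.82717276e+01,  2.93053025e+01,  6.99723065e+00,
        6.76953845e-03, -1.62989627e-04]), 'tool_pos': array([0.22997654, 0.63440516, 0.40372263]), 'orientation': array([ 1.79905434e+02, -7.99972541e-03, -1.99317663e+01]), 'force': array([-0.59195781, -0.28369012,  0.6227312 ]), 'moment': array([-0.026057  ,  0.00222814,  0.02748022]), 'opening': 0.08790641784806265}
scene cam [ 1.35702434 -0.10122215  0.7010982 ]
pane_catch [214.7 267.6] 0.58 [0.6798 0.048  0.155 ]Traceback (most recent call last):
  File "<stdin>", line 6, in <module>
ValueError: it knows: balance, beaker, flask, pane_catch, reagent_bottle, tare_key_top, weighing_bottle
```

```bash
python3 - <<'E'
from h import *
for n in ['scene','top']:
    p=ctrl.snapshot(n); save(p,n+'1'); print(n,'cam',-p['R'].T@p['t'])
    for l,z in [('balance',0),('pane_catch',.155),('tare_key_top',.055),('weighing_bottle',.072),('reagent_bottle',0),('flask',0),('beaker',0)]:
        r=ctrl.mark_of(p,l)[:2]
        for k in r: print(l,np.round(k['at'],1),round(k['confidence'],2),np.round(atz(p,k['at'][1],k['at'][0],z),4))
print(ctrl.get_obs()['clock'])
E
```

```text
scene cam [ 1.35702434 -0.10122215  0.7010982 ]
pane_catch [211.4 267.4] 0.78 [0.6687 0.0501 0.155 ]
reagent_bottle [238.5 323.9] 0.87 [0.6136 0.207  0.    ]
flask [203.9 310.9] 0.57 [0.4672 0.219  0.    ]
beaker [269.4 186.1] 0.75 [ 0.6457 -0.1396  0.    ]
top cam [0.43251378 0.06038135 0.91548153]
balance [190.1 272.1] 0.95 [0.5769 0.0251 0.    ]
pane_catch [129.2 268.2] 0.72 [0.6699 0.0373 0.155 ]
tare_key_top [235.9 310.2] 0.75 [ 0.4725 -0.0503  0.055 ]
weighing_bottle [155. 266.] 0.53 [0.6398 0.0398 0.072 ]
reagent_bottle [171.3 185.3] 0.76 [0.6205 0.2201 0.    ]
flask [239.3 185.3] 0.8 [0.4686 0.2162 0.    ]
beaker [157.7 343.6] 0.77 [ 0.6506 -0.1376  0.    ]
1.0
```

View pics/scene1.png

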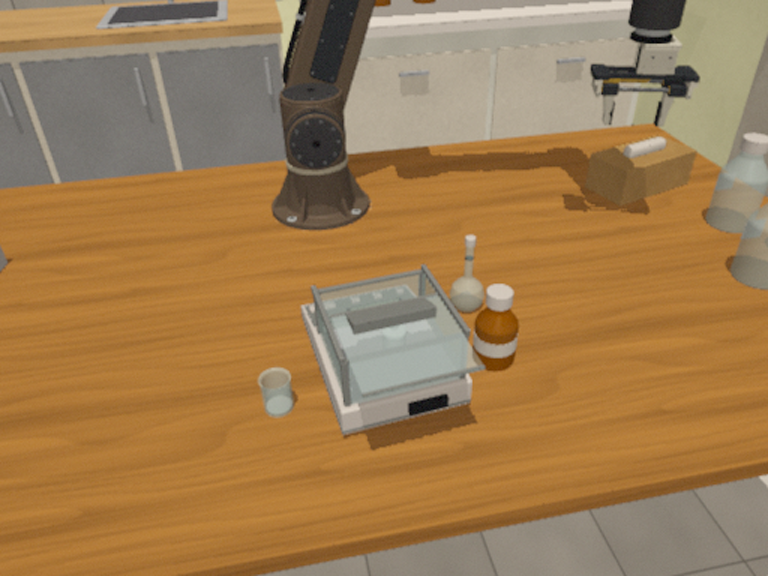

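View pics/top1.png

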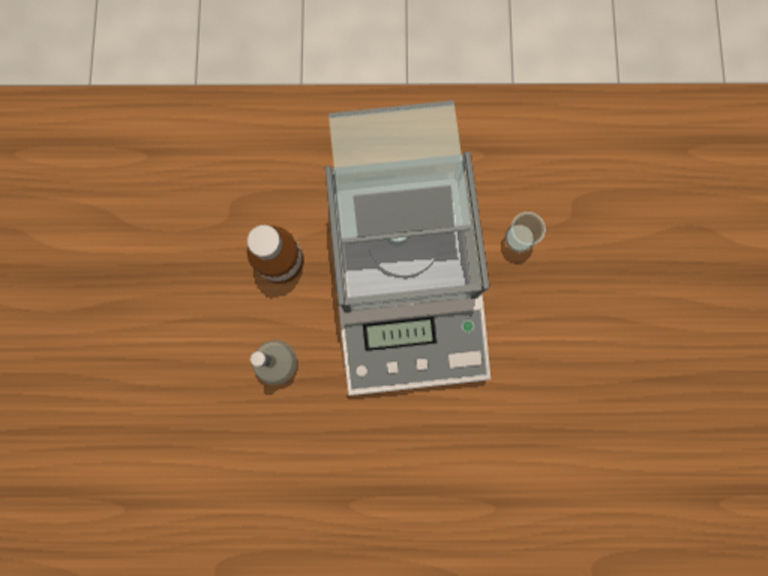

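```bash
python3 - <<'E'
from h import *
im=cv2.imread('pics/top1.png'); im=cv2.resize(im,(512,384),interpolation=cv2.INTER_AREA)
p=ctrl.snapshot('top'); np.savez('cam_top.npz',**{k:p[k] for k in ['image','K','R','t']})
im=cv2.cvtColor(p['image'],cv2.COLOR_RGB2BGR)
c=im[60:270,205:345]; 
cv2.imwrite('pics/a.png',cv2.resize(c[0:110],None,fx=5,fy=5,interpolation=cv2.INTER_CUBIC))
cv2.imwrite('pics/b.png',cv2.resize(c[100:210],None,fx=5,fy=5,interpolation=cv2.INTER_CUBIC))
E
```

```text
(no output)
```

View pics/a.png

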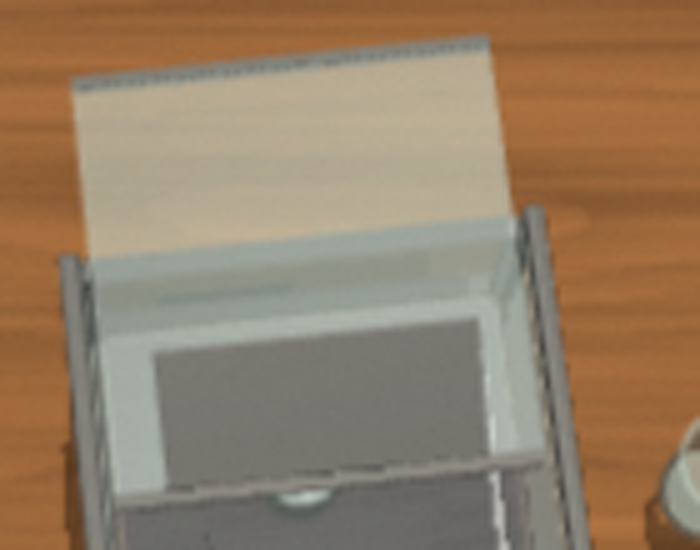

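View pics/b.png

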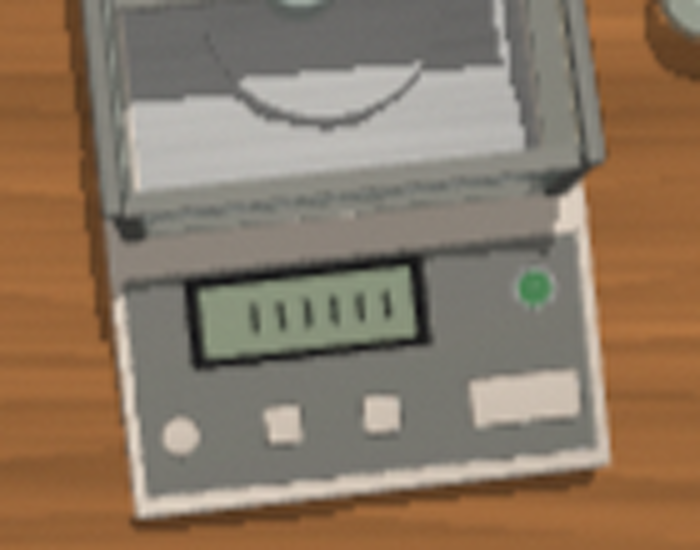

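```bash
cat > fit.py <<'E'
from h import *
from scipy.optimize import least_squares
p=np.load('cam_top.npz')
P=[(-117,78,47,241.2,247.2),(-117,35,47,261.6,245),(-117,-6,47,281.4,242.6),(-117,-66,48,310.2,239.6),
(142,95,150,217,111),(142,-95,150,314,101.4),(-37,-95,150,326,192),(-37,95,150,225.5,205),(-150,100,34,232.4,263.6),(-150,-100,34,327,253)]
P=np.array(P,float)
def W(q,X): 
    c,s=np.cos(q[2]),np.sin(q[2]); return np.c_[q[0]+c*X[:,0]-s*X[:,1],q[1]+s*X[:,0]+c*X[:,1],X[:,2]]
def f(q): return (np.array([proj(p,x) for x in W(q,P[:,:3]/1000)])-P[:,3:]).ravel()
r=least_squares(f,[.577,.025,.08],loss='soft_l1'); q=r.x
print(q,np.degrees(q[2])); print(f(q).reshape(-1,2).round(1))
def loc(X): 
    d=X[:2]-q[:2]; c,s=np.cos(q[2]),np.sin(q[2]); return np.array([c*d[0]+s*d[1],-s*d[0]+c*d[1]])
print('catch rear top corners', [loc(atz(p,u,v,.164)) for u,v in [(236,130.4),(301,124)]])
print('pane front', [loc(atz(p,u,v,.146)) for u,v in [(228,159),(314,151.4)]])
print('catch corners world',[atz(p,u,v,.164) for u,v in [(236,130.4),(301,124)]])
print('tare', W(q,np.array([[-.117,-.066,.048]])), 'mm/px',)
E
python3 fit.py
```

```text
[0.57535324 0.02727149 0.10595356] 6.070691936393938
[[-0.2 -0.3]
 [ 0.  -0.4]
 [-0.1 -0.2]
 [-0.2 -0.4]
 [-0.5  0.9]
 [ 0.   0.3]
 [ 0.8  0.4]
 [-0.1 -1.6]
 [-0.   0.5]
 [ 0.3  0.4]]
catch rear top corners [array([0.09661414, 0.06099353]), array([ 0.0956522 , -0.06210877])]
pane front [array([0.04771513, 0.08214146]), array([ 0.04454876, -0.08245804])]
catch corners world [array([0.66497519, 0.09814045, 0.164     ]), array([ 0.67703738, -0.02437325,  0.164     ])]
tare [[ 0.46598922 -0.05073178  0.048     ]] mm/px
```

>>> carry_out --moves "0 0.0129 0.0080 0 0 0 -0.009; 0 0.0323 0.0199 0 0 0 -0.023; 0 0.0645 0.0398 0 0 0 -0.045; 0 0.1032 0.0637 0 0 0 -0.073; 0 0.1419 0.0876 0 0 0 -0.100; 0 0.1806 0.1115 0 0 0 -0.127; 0 0.2193 0.1354 0 0 0 -0.154; 0 0.2580 0.1593 0 0 0 -0.182; 0 0.2967 0.1832 0 0 0 -0.209; 0 0.3355 0.2071 0 0 0 -0.236; 0 0.3742 0.2310 0 0 0 -0.263; 0 0.4129 0.2549 0 0 0 -0.290; 0 0.4516 0.2788 0 0 0 -0.318; 0 0.4903 0.3027 0 0 0 -0.345; 0 0.5290 0.3266 0 0 0 -0.372; 0 0.5677 0.3505 0 0 0 -0.399; 0 0.6000 0.3704 0 0 0 -0.422; 0 0.6257 0.3864 0 0 0 -0.440; 0 0.6451 0.3983 0 0 0 -0.454; 0 0.6451 0.3983 0 0 0 -0.454"

```text
clock: 3.05
tool_pos: [0.7018, 0.0371, 0.4039]
orientation: [180.0, 0.1, 5.9]
force: [0.2, 0.5, -0.1]
opening: 0.0005
```

```bash
python3 - <<'E'
from h import *
print(ctrl.get_obs())
for n in ['scene','top']:
    p=ctrl.snapshot(n); save(p,n+'2')
E
```

```text
{'clock': 3.05, 'joint_pos': array([ 1.88710742e+01,  2.31897441e+01,  4.56388720e+00,  2.61579470e-02,
       -7.14320946e+01,  7.70574067e+01]), 'qvel': array([ 2.41461664, -1.41631634, -1.91672336, -0.69753527,  0.41881366,
       -2.8132813 ]), 'tau': array([-1.18108962e+00, -6.16453385e+01,  3.06378865e+01,  7.24662423e+00,
        4.19320492e-02,  5.74819464e-01]), 'tool_pos': array([0.70176657, 0.03708611, 0.40386852]), 'orientation': array([1.79962862e+02, 5.09290994e-02, 5.93680640e+00]), 'force': array([ 0.21468496,  0.47465934, -0.1049349 ]), 'moment': array([-0.03299778,  0.01959113, -0.01088687]), 'opening': 0.0005160853424913373}
```

View pics/scene2.png

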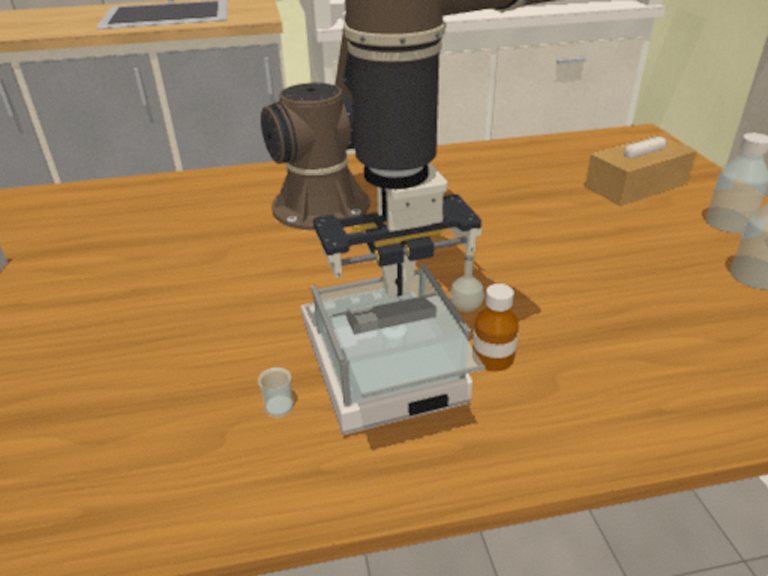

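View pics/top2.png

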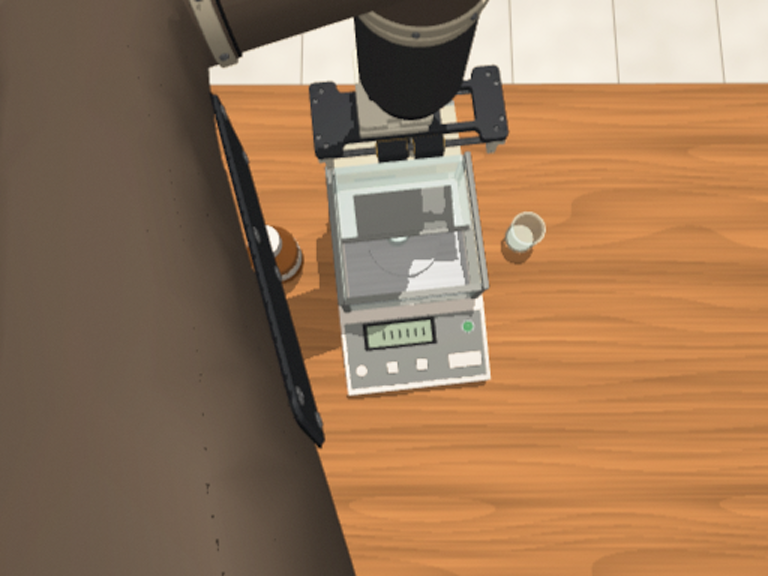

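>>> carry_out --moves "0 0 0 0.012 0 0 0; 0 0 0 0.030 0 0 0; 0 0 0 0.050 0 0 0; 0 0 0 0.064 0 0 0; 0 0 0 0.069 0 0 0; 0 0 0 0.072 0 0 0; 0 0 0 0.072 0 0 0"

```text
clock: 3.85
tool_pos: [0.7009, 0.0405, 0.3329]
orientation: [180.0, -0.0, 6.1]
force: [-0.1, 0.2, 0.5]
opening: 0.0006
```

```bash
python3 - <<'E'
from h import *
p=ctrl.snapshot('scene'); im=cv2.cvtColor(p['image'],cv2.COLOR_RGB2BGR)[130:290,180:350]
cv2.imwrite('pics/s3.png',cv2.resize(im,None,fx=3.5,fy=3.5,interpolation=cv2.INTER_CUBIC))
E
```

```text
(no output)
```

View pics/s3.png

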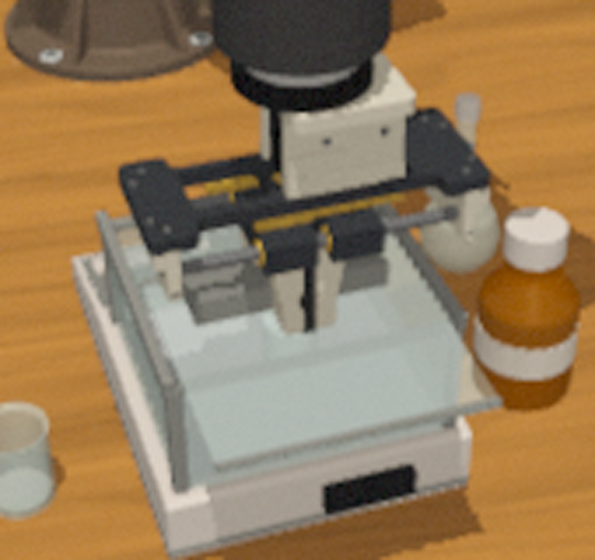

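>>> carry_out --moves "0 -0.004 0 0.0015 0 0 0; 0 -0.009 0 0.002 0 0 0; 0 -0.013 0 0.002 0 0 0; 0 -0.017 0 0.002 0 0 0; 0 -0.021 0 0.002 0 0 0; 0 -0.025 0 0.002 0 0 0; 0 -0.030 0 0.002 0 0 0; 0 -0.036 0 0.002 0 0 0; 0 -0.042 0 0.002 0 0 0; 0 -0.048 0 0.002 0 0 0; 0 -0.054 0 0.002 0 0 0; 0 -0.060 0 0.002 0 0 0; 0 -0.066 0 0.002 0 0 0; 0 -0.072 0 0.002 0 0 0; 0 -0.077 0 0.002 0 0 0; 0 -0.080 0 0.002 0 0 0; 0 -0.080 0 0.002 0 0 0"

```text
clock: 5.6
tool_pos: [0.6207, 0.0317, 0.3306]
orientation: [-180.0, 0.0, 6.1]
force: [-0.5, 0.2, 0.2]
opening: 0.0005
```

```bash
python3 - <<'E'
from h import *
print(ctrl.get_obs()['force'])
p=ctrl.snapshot('scene'); im=cv2.cvtColor(p['image'],cv2.COLOR_RGB2BGR)[130:290,180:350]
cv2.imwrite('pics/s4.png',cv2.resize(im,None,fx=3.5,fy=3.5,interpolation=cv2.INTER_CUBIC))
E
```

```text
[-0.53174945  0.17649905  0.21198054]
```

View pics/s4.png

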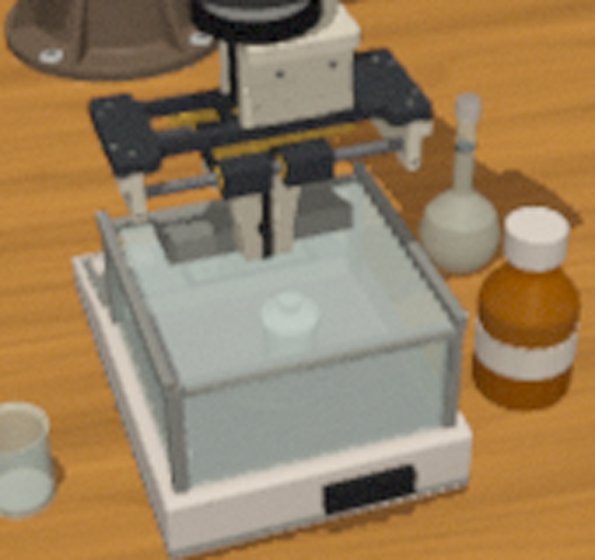

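>>> carry_out --moves "0 -0.002 0 0 0 0 0; 0 -0.004 0 0 0 0 0; 0 -0.006 0 0 0 0 0; 0 -0.008 0 0 0 0 0; 0 -0.008 0 0 0 0 0"

```text
clock: 6.15
tool_pos: [0.613, 0.0309, 0.3306]
orientation: [-180.0, 0.0, 6.1]
force: [0.3, -0.8, -1.1]
opening: 0.0005
```

>>> carry_out --moves "0 -0.002 0 0 0 0 0; 0 -0.004 0 0 0 0 0; 0 -0.006 0 0 0 0 0; 0 -0.006 0 0 0 0 0"

```text
clock: 6.55
tool_pos: [0.6078, 0.0304, 0.3309]
orientation: [-180.0, -0.1, 6.1]
force: [5.1, 0.6, -3.5]
opening: 0.0005
```

```bash
python3 - <<'E'
from h import *
print(ctrl.get_obs()['force'])
p=ctrl.snapshot('scene'); im=cv2.cvtColor(p['image'],cv2.COLOR_RGB2BGR)[130:290,180:350]
cv2.imwrite('pics/s5.png',cv2.resize(im,None,fx=3.5,fy=3.5,interpolation=cv2.INTER_CUBIC))
E
```

```text
[ 5.12535872  0.6376916  -3.50091324]
```

View pics/s5.png

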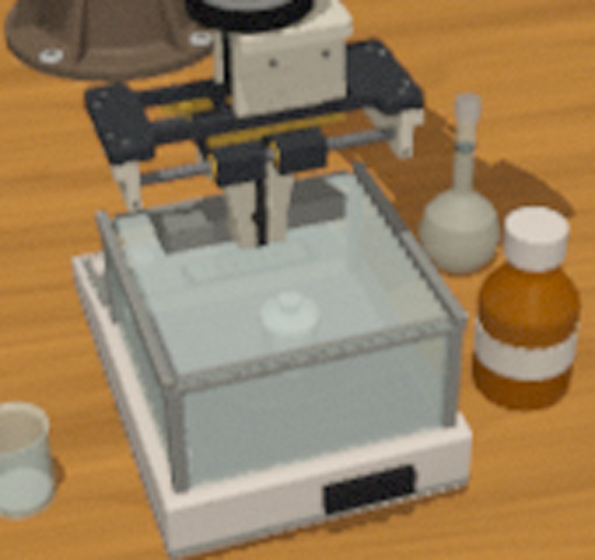

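>>> carry_out --moves "0 -0.001 0 0 0 0 0; 0 -0.002 0 0 0 0 0; 0 -0.002 0 0 0 0 0; 0 -0.002 0 0 0 0 0"

```text
clock: 7.0
tool_pos: [0.6072, 0.0304, 0.3311]
orientation: [-180.0, -0.3, 6.1]
force: [11.7, -1.2, -7.9]
opening: 0.0005
```

>>> carry_out --moves "0 0.003 0 0 0 0 0; 0 0.008 0 0 0 0 0; 0 0.015 0 0 0 0 0; 0 0.017 0 -0.010 0 0 0; 0 0.017 0 -0.030 0 0 0; 0 0.017 0 -0.055 0 0 0; 0 0.017 0 -0.068 0 0 0; 0 0.017 0 -0.070 0 0 0; 0 0.017 0 -0.070 0 0 0"

```text
clock: 7.9
tool_pos: [0.622, 0.0318, 0.4006]
orientation: [-180.0, -0.0, 6.1]
force: [-0.2, 0.5, -0.4]
opening: 0.0001
```

```bash
python3 - <<'E'
from h import *
o=ctrl.get_obs();t=o['tool_pos'];print(t,o['orientation'],o['force'])
a=np.radians(o['orientation'][2]);d=np.array([.4659,-.0517])-t[:2]
print(d, d@[np.cos(a),np.sin(a)], d@[np.sin(a),-np.cos(a)])
p=ctrl.snapshot('scene'); im=cv2.cvtColor(p['image'],cv2.COLOR_RGB2BGR)[130:290,180:350]
cv2.imwrite('pics/s6.png',cv2.resize(im,None,fx=3.5,fy=3.5,interpolation=cv2.INTER_CUBIC))
E
```

```text
[0.6220087  0.03184838 0.40061494] [-1.79974094e+02 -9.72711253e-03  6.07491603e+00] [-0.15065193  0.45362746 -0.4217629 ]
[-0.1561087  -0.08354838] -0.1640738754099448 0.06655841609368413
```

View pics/s6.png

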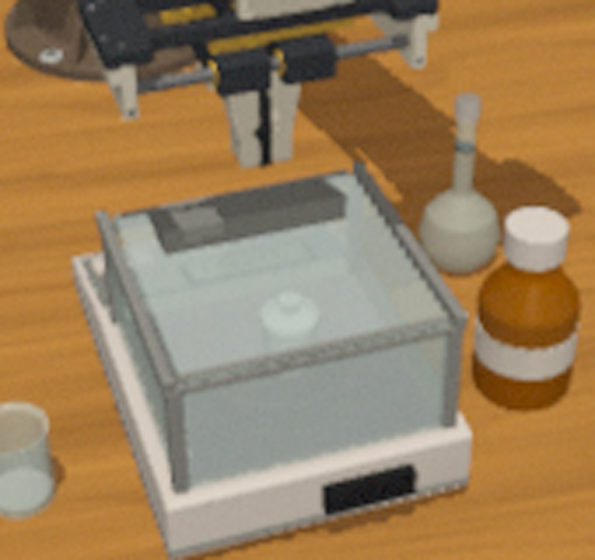

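>>> carry_out --moves "0 -0.008 0.003 0 0 0 0; 0 -0.025 0.010 0 0 0 0; 0 -0.050 0.020 0 0 0 0; 0 -0.080 0.032 0 0 0 0; 0 -0.110 0.045 0 0 0 0; 0 -0.138 0.056 0 0 0 0; 0 -0.155 0.063 0 0 0 0; 0 -0.164 0.0665 0 0 0 0; 0 -0.164 0.0665 0.015 0 0 0; 0 -0.164 0.0665 0.045 0 0 0; 0 -0.164 0.0665 0.080 0 0 0; 0 -0.164 0.0665 0.110 0 0 0; 0 -0.164 0.0665 0.130 0 0 0; 0 -0.164 0.0665 0.140 0 0 0; 0 -0.164 0.0665 0.140 0 0 0; 0 -0.164 0.0665 0.140 0 0 0"

```text
clock: 9.55
tool_pos: [0.4668, -0.0515, 0.2612]
orientation: [180.0, -0.0, 6.1]
force: [0.2, 0.7, -0.6]
opening: 0.0004
```

```bash
python3 - <<'E'
from h import *
o=ctrl.get_obs();t=o['tool_pos'];print(t,o['orientation'],o['force'])
p=ctrl.snapshot('top'); save(p,'top7'); q=ctrl.snapshot('scene'); save(q,'scene7')
print(proj(p,t+[0,0,-.178]),proj(p,[.466,-.0507,.048]))
E
```

```text
[ 0.46684778 -0.05147079  0.26122022] [ 1.79986366e+02 -3.11661405e-02  6.11001915e+00] [ 0.20601485  0.67873057 -0.57478563]
[312.64791827 238.06165767] [310.02426432 239.18891006]
```

View pics/top7.png

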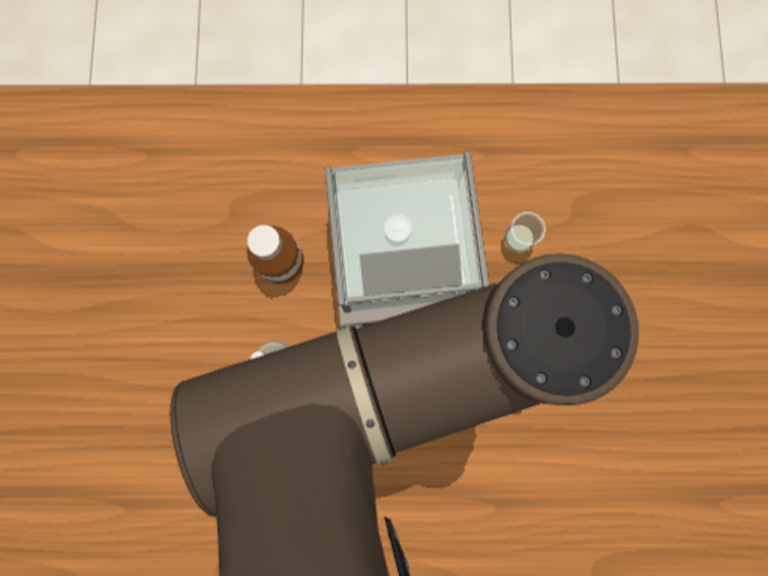

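View pics/scene7.png

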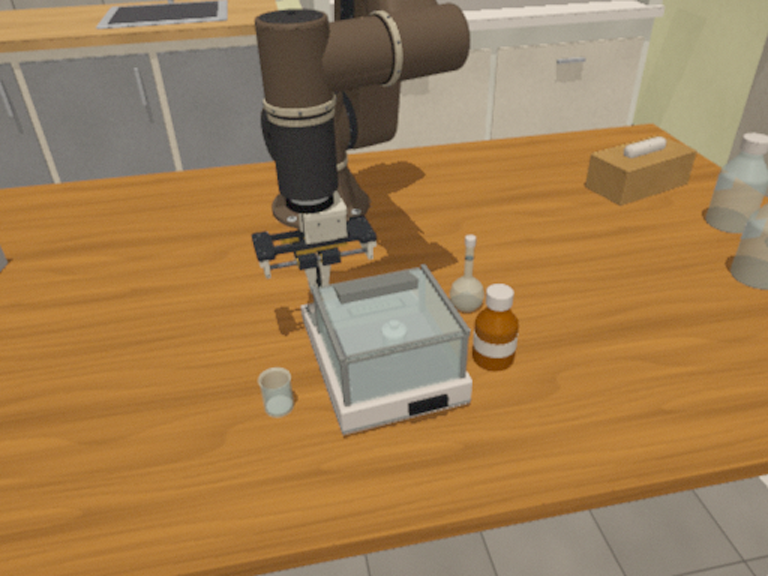

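>>> carry_out --moves "0 -0.003 0 0.008 0 0 0; 0 -0.003 0 0.016 0 0 0; 0 -0.003 0 0.023 0 0 0; 0 -0.003 0 0.026 0 0 0; 0 -0.003 0 0.028 0 0 0; 0 -0.003 0 0.028 0 0 0"

```text
clock: 10.25
tool_pos: [0.4632, -0.052, 0.2323]
orientation: [180.0, 0.0, 6.1]
force: [-0.4, 0.0, 0.2]
opening: 0.0003
```

>>> carry_out --moves "0 0 0 0.001 0 0 0; 0 0 0 0.002 0 0 0; 0 0 0 0.003 0 0 0; 0 0 0 0.004 0 0 0; 0 0 0 0.005 0 0 0; 0 0 0 0.005 0 0 0"

```text
clock: 10.85
tool_pos: [0.4634, -0.0519, 0.2277]
orientation: [180.0, -0.0, 6.1]
force: [-0.7, -0.0, 0.9]
opening: 0.0003
```

>>> carry_out --moves "0 0 0 0.001 0 0 0; 0 0 0 0.002 0 0 0; 0 0 0 0.003 0 0 0; 0 0 0 0.003 0 0 0"

```text
clock: 11.25
tool_pos: [0.4637, -0.0518, 0.2249]
orientation: [180.0, -0.1, 6.1]
force: [1.2, -0.6, 3.1]
opening: 0.0005
```

>>> carry_out --moves "0 0 0 0.001 0 0 0; 0 0 0 0.002 0 0 0; 0 0 0 0.002 0 0 0"

```text
clock: 11.55
tool_pos: [0.4639, -0.0518, 0.2234]
orientation: [180.0, -0.1, 6.1]
force: [-0.0, -0.4, 12.0]
opening: 0.0002
```

>>> carry_out --moves "0 0 0 0.0005 0 0 0; 0 0 0 0.0005 0 0 0"

```text
clock: 11.75
tool_pos: [0.4639, -0.0518, 0.2232]
orientation: [180.0, -0.1, 6.1]
force: [-2.1, -0.3, 15.1]
opening: 0.0004
```

```bash
python3 - <<'E'
from h import *
q=ctrl.snapshot('scene'); im=cv2.cvtColor(q['image'],cv2.COLOR_RGB2BGR)[140:290,160:330]
cv2.imwrite('pics/s8.png',cv2.resize(im,None,fx=4,fy=4,interpolation=cv2.INTER_CUBIC))
E
```

```text
(no output)
```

View pics/s8.png

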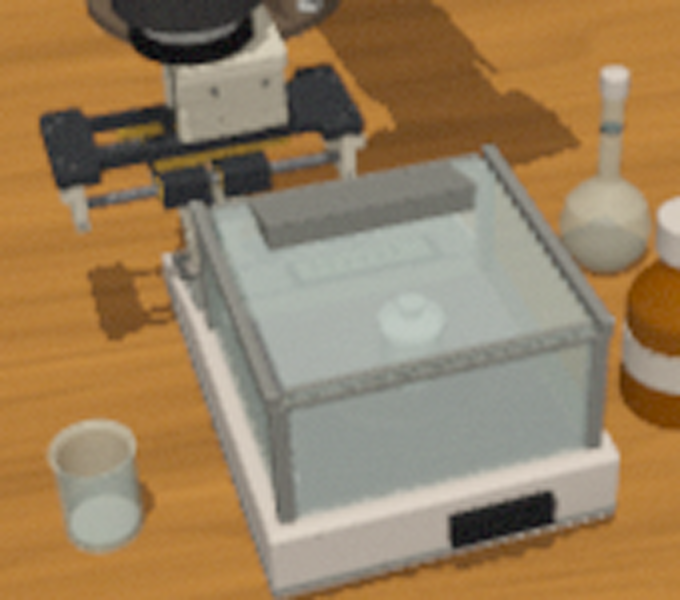

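>>> carry_out --moves "0 0 0 -0.004 0 0 0; 0 0 0 -0.012 0 0 0; 0 0 0 -0.030 0 0 0; 0 0 0 -0.060 0 0 0; 0 0 0 -0.095 0 0 0; 0 0 0 -0.130 0 0 0; 0 0 0 -0.155 0 0 0; 0 0 0.010 -0.165 0 0 0; 0 0 0.035 -0.170 0 0 0; 0 0 0.070 -0.170 0 0 0; 0 0 0.110 -0.170 0 0 0; 0 0 0.150 -0.170 0 0 0; 0 0 0.190 -0.170 0 0 0; 0 0 0.230 -0.170 0 0 0; 0 0 0.265 -0.170 0 0 0; 0 0 0.290 -0.170 0 0 0; 0 0 0.300 -0.170 0 0 0; 0 0 0.300 -0.170 0 0 0; 0 0 0.300 -0.170 0 0 0"

```text
clock: 13.7
tool_pos: [0.4946, -0.35, 0.3913]
orientation: [-179.9, 0.1, 6.1]
force: [0.2, -0.0, 0.6]
opening: 0.0004
```

```bash
python3 - <<'E'
from h import *
p=ctrl.snapshot('top'); save(p,'top9')
for l,z in [('pane_catch',.155),('tare_key_top',.055),('weighing_bottle',.072),('reagent_bottle',0),('flask',0),('beaker',0)]:
    for k in ctrl.mark_of(p,l)[:1]: print(l,np.round(k['at'],1),round(k['confidence'],2),np.round(atz(p,k['at'][1],k['at'][0],z),4))
o=ctrl.get_obs(); print(o['clock'],o['tool_pos'],o['force'])
E
```

```text
pane_catch [165.4 273.9] 0.92 [0.5994 0.0272 0.155 ]
tare_key_top [235.2 312.2] 0.51 [ 0.4739 -0.0545  0.055 ]
reagent_bottle [171.8 186.8] 0.77 [0.6194 0.2167 0.    ]
flask [244.1 183.7] 0.98 [0.4582 0.2195 0.    ]
beaker [158.1 344.8] 0.75 [ 0.6497 -0.1403  0.    ]
14.05 [ 0.49511205 -0.34965019  0.39249036] [-0.501926   -0.11539885 -0.13823908]
```

View pics/top9.png

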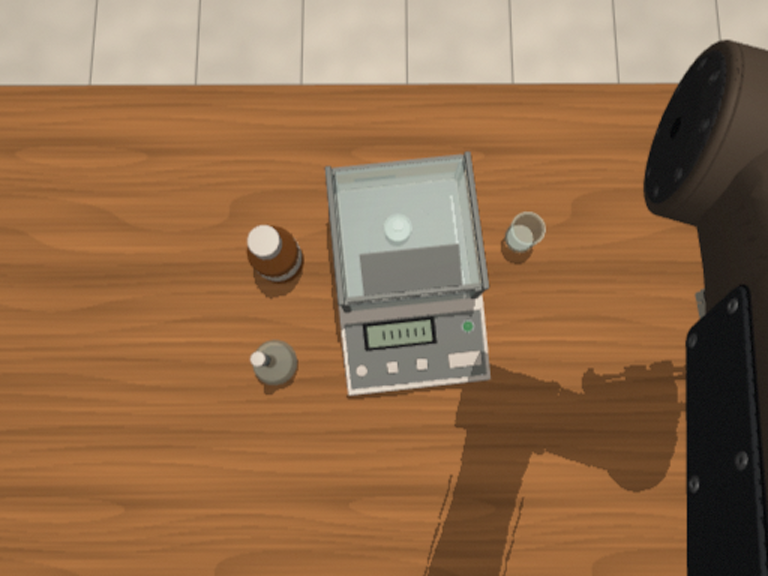

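```bash
python3 -c "
from plant import ctrl
print(ctrl.close_job())"
```

```text
the job is handed in; nothing more can be done
None
```

I pushed the top pane shut by its finger catch, pressed the tare key down, took the hand away and handed the job in at about 14 s. No verdict was reported.

- **Pane:** I pushed until it hit the stop. The pushing force rose from under 1 N to about 12 N with almost no further movement. The last top picture shows the pane flush with the front of the shield.
- **Tare key:** It gave against its spring over about 4 mm and then went solid. The force went from about 3 N to 12 N, then 15 N on a last small press, below the 30 N limit. I had no direct reading of how far the key moved.
- **Other keys and glassware:** In the last top picture the tare key looks back up, and the other keys and glassware stand where they were. The arm is well clear, and the force readings are back to about zero.
- **Checks that failed or disagreed:** The network's flask position moved about 11 mm between its first and last readings. The flask is at the same pixels in both pictures, so I took this as network scatter. The network did not report the weighing bottle at the end. It now shows plainly under the shut pane, but I judged it unmoved by eye, not by measurement.

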